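# Open the stall's high locker with the hook pole

## Robot

A 6-joint arm with a two-finger parallel gripper is mounted at the origin on the work surface. World frame = base frame: x ahead of the robot, y to its left, z up, the work surface at z = 0. Lengths are in m, angles in rad, forces in N, time in s.
With the tool pointing down it reaches from about 0.3 to 0.75 m from the base axis. Payload 8.5 kg.
Tool frame: the origin (TCP) lies on the centre line of the jaws, within the pads' length; the fingertips stand 14 mm ahead of it and the grasp point (between the pads) lies 5 mm behind it; z points along the fingers, y is the line along which they close (so a half turn about z gives the same grasp; the last joint's range is limited). The gripper opens to 88 mm and grips with 3 to 60 N. Pads are 18 mm wide; open, the fingers measure 123 mm over their backs; the gripper's body (75 mm by 187 mm) begins 45 mm behind the grasp point.
Start: joints at [0.971, 0.381, 1.297, -0, 1.464, -0.215], TCP at [0.206, 0.51, 0.253] pointing down, gripper open.
Joint ranges: [-3.11, 3.11], [-0.89, 2.33], [0.22, 2.48], [-1.42, 4.56], [0.17, 2.85], [-2.88, 2.88]. Speed limits (rad/s): [2.39, 2.39, 3.14, 3.14, 3.14, 3.14].

## Interface

Orientations are given as a unit quaternion [x, y, z, w].
In Python, from bench import state, capture, close_job gives the robot as it stands.
- The arm moves only by the tool apply_moves, never from a script. Its argument "increments" is a list of rows, each an object with "slide": the shift along the tool's x, y, z as a fraction of full scale, a list of three; "twist": the turn, a rotation vector about the tool's x, y, z as a fraction of full scale, a list of three. In form: [{"slide": [dx, dy, dz], "twist": [rx, ry, rz]}, ...]. A call has 1 to 5 rows; each row shifts and turns the commanded pose from where the row before left it, along the tool's axes as they then stand; what a row does not reach is not made up. Full scale, the value 1, is 30 cm for a shift and 120 degrees for a turn. A row lasts 1/10 s, in which the tool goes at most 50 mm and 8.59 degrees, less where a joint would pass 70% of its speed; a pose out of reach is approached as far as the arm can. A call with a number of a shift or a turn outside -1 to 1 is refused whole. A call with a gripper value outside its range is refused whole. "gripper" is the opening, from 0 (shut) to 1 (fully open), set as the call begins (left out, the last holds). The fingers move at their own pace and stop on an object; "newtons" is the grip in N (left out, the last holds). Time passes only in rows, so rows that do not move let the fingers close. It gives the time, the measured TCP pose, the force, the opening and the grip force at its end, in the units of the state.
- state(): the state, without advancing time (a new reading comes with each control period).
- capture(name): name is "side" or "top" or "wrist"; returns a dict with "color" (400x640x3 uint8, red, green, blue), "camera_matrix" (3x3 intrinsics, pixels), "xyz" and "orientation" of the camera in the world. Camera axes: x right, y down, z forward; pixel columns grow to the right and rows downward; lengths in m; the calibration is good to about 2 mm. A picture is of the moment at which its call begins. There is no depth.
- close_job(): hands the job in; it is judged then, once.
The state is a dict: "t": time; "qpos": joint angles; "dq": joint speeds; "joint_torque": joint torques, N m; "eef_pos": TCP position; "tool_rot": TCP orientation; "ft_force": force on the tool from outside, world axes, zero at the start; "ft_torque": the same for the moment, N m; "finger_gap": finger opening in m; "finger_force": force on a finger pad.
Only numpy, scipy, OpenCV 4.12 (cv2) and the standard library are available. Lean on these libraries where they do the work, as an engineer would, in place of code of your own. Each camera call takes 0.05 s, during which the arm holds its last target. There are 200 camera calls.

## Task

Pick up the hook pole from the bench, put its bent end through the eye on the front of the high grey locker and swing the drop-front flap gently all the way down to its stop; the eye's height on its slotted plate is not exactly known, so feel for it. Then unhook the pole and lay it back down on the bench. Work the flap with the pole only, keep the hand and arm off the locker, do not force anything, and leave the radio, the brass pot and the jar where they are.

Things in the scene. Friction and masses are not known exactly. Their poses are not given: they have to be found in the camera images.
- pole_grip (a point): Centre of the hook pole's wooden handle, half-way up: a flat bar 140 long (90 behind this point, 50 ahead), 18 wide (y), 24 tall (z), lying loose on the bench, hook towards the locker. x runs along the pole to the hook, y sideways, z up. Held level, the pole tips in the fingers if its hook is loaded up or down by more than a few newtons: grip hard.
- hook_pin (a point): Middle of the pole's bent pin, at x = 170, y = 21 in the handle's axes and level with its centre. A steel rod 8 thick runs from the handle along x to x = 170 and bends square to +y: that is the pin, 8 thick, round-ended. Its free end is 25 from this point along +y, the rod's centre line 21 back.
- pole: The whole hook pole, 0.16 kg: origin under the handle's middle, 12 below the handle's centre, same axes. Press it on the locker, flap or eye with no more than 15 N; lay it down, do not drop it.
- locker: High grey sheet-metal locker, 160 deep, 260 wide, fixed to the bench on four legs 165 tall, top at 350. Origin at the middle of its footprint, on the bench. Its front with the flap faces its own -x; z is up; y is parallel to the flap's hinge.
- hinge (a point): Middle of the flap's hinge line (along y), at the lower edge of the flap's outer face, 178 above the bench and 80 in front (-x) of the locker's origin; axes as the locker's. The flap is a panel 236 wide, reaching from 2 to 152 above this line when shut, 8 thick, about 0.4 kg.
- flap (a joint): Angle of the drop-front flap: 0 shut (upright), growing as its top swings outwards and down, to 1.40 rad fully down on the stop in its hinge. Starts at 0 to 0.04. The hinge is stiff with friction (0.65 N m): the flap stays where it is left and takes about 6 N, square to its face, at the eye.
- eye_plate (a point): Middle of the slotted plate on the flap's outer face, moving with the flap: 110 from the hinge line, midway along it. Axes as the locker's when shut: -x out of the face, z up it. The steel eye is clamped firmly on this plate, centred in y, but up to 16 higher or lower (z) than this point; how much is not measured, so look or feel.
- flap_top (a point): Middle of the flap's upper edge, on its outer face, 152 from the hinge line; axes as the eye plate's. Below it sits the eye, a square staple, 8 wide (y), 26 tall (z), standing 22 out from the face. Its hole runs through along y, 14 tall and 16 deep: the outer bar is 16 to 22 from the face, the top and bottom bars 7 to 13 above and below the eye's middle.
- radio: Bystander: grey portable radio, 55 x 150 x 90 tall; origin at the middle of its underside.
- brass_pot: Bystander: round brass lidded pot, 70 across, 116 tall; origin at the middle of its underside.
- jar: Bystander: jar with a lid, 56 across, 90 tall; origin at the middle of its underside.

How it is judged:
On the way, in this order (a step that is already met when the one before it is completed fails the run):
1. the flap is on its way down (0.25 to 0.9 rad), drawn by the pole's pin close to the face at the eye (value of joint flap between 0.25 and 0.9 rad and contact force between pole and locker above 0.5 N and x of hook_pin in the frame of eye_plate between -0.018 and 0 m and y of hook_pin in the frame of eye_plate between -0.03 and 0.03 m and z of hook_pin in the frame of eye_plate between -0.025 and 0.025 m), for 0.2 s.
2. the flap is fully down (past 1.36 rad) (value of joint flap above 1.36 rad), for 0.1 s.
At the end, for the whole second after the job is handed in: The flap is fully down (within 0.04 rad of its stop at 1.40) and still; the pole lies flat and at rest on the bench (handle centre below 25 mm, pin below 30 mm), let go and clear of the locker; radio, pot and jar within 25 mm of where they began (value of joint flap above 1.36 rad and velocity of joint flap between -0.05 and 0.05 rad/s and height (world z) of pole_grip below 0.025 m and height (world z) of hook_pin below 0.03 m and linear speed of pole below 0.03 m/s and contact force between pole and locker below 0.1 N and distance of each of radio, brass_pot, jar from where it was at the start of the episode below 0.025 m); the robot touches nothing.
It fails at once if the pole is forced against the locker, flap or eye with more than 15 N (contact force between pole and locker above 15 N).
It fails at once if the flap is jerked open (faster than 2.5 rad/s) (velocity of joint flap above 2.5 rad/s).
It fails at once if the fingers or the arm touch the locker or its flap (contact force between any of the fingers, the arm and locker above 1 N).
It fails at once if the pole is dropped (falls faster than 0.6 m/s with no finger on it) (linear speed of pole above 0.6 m/s and contact force between the fingers and pole below 0.1 N).
It fails at once if the radio, the brass pot or the jar is pushed more than 25 mm (distance of any of radio, brass_pot, jar from where it was at the start of the episode above 0.025 m).
It also fails if it takes over 67 s, if anything falls off the work surface, if the arm or the gripper's body presses on something with over 40 N, if the wrist force passes 120 N, or if a joint passes its speed limit or range.

## Working session

There is one attempt and no reset: what is moved stays moved. The work goes in short steps, Python scripts to look and compute and a tool call to move; the robot and the scene stay as the last step left them, time stands still between calls to the robot, and variables do not carry over. Pictures are saved under pics/ and viewed, at most 11 in all, crops included, and the job is handed in when it is done.

Besides the shell and the picture viewer there is one more tool, called after "Emit:" as name(argument=value, ...) on one line, values as JSON. apply_moves: Moves the arm, as the interface text tells. Shift numbers are shares of 30 cm and turn numbers shares of 120 degrees, none past 1 either way. Its arguments: {"type":"object","properties":{"increments":{"type":"array","items":{"type":"object","properties":{"slide":{"type":"array","items":{"type":"number","minimum":-1,"maximum":1}},"twist":{"type":"array","items":{"type":"number","minimum":-1,"maximum":1}}}}},"gripper":{"type":"number"},"newtons":{"type":"number"}},"required":["increments"]}

```bash
mkdir -p pics; ls; cat > h.py <<'E'
import numpy as np,cv2
from scipy.spatial.transform import Rotation as R
from bench import state,capture,close_job
def ray(c,u,v):
    K=np.array(c["camera_matrix"]);d=np.linalg.inv(K)@[u,v,1.]
    return np.array(c["xyz"]),R.from_quat(c["orientation"]).as_matrix()@d
def onz(c,u,v,z):
    o,d=ray(c,u,v);return o+d*(z-o[2])/d[2]
def proj(c,p):
    q=R.from_quat(c["orientation"]).as_matrix().T@(np.array(p)-np.array(c["xyz"]))
    q=np.array(c["camera_matrix"])@q;return q[:2]/q[2]
def tri(c1,p1,c2,p2):
    o1,d1=ray(c1,*p1);o2,d2=ray(c2,*p2)
    s=np.linalg.lstsq(np.c_[d1,-d2],o2-o1,rcond=None)[0]
    a=o1+d1*s[0];b=o2+d2*s[1];return (a+b)/2,np.linalg.norm(a-b)
E
python3 - <<'E'
from h import *
import pickle
C={n:capture(n) for n in("top","side")}
pickle.dump(C,open("c0.pkl","wb"))
for n,c in C.items():
    cv2.imwrite(f"pics/{n}0.png",cv2.cvtColor(c["color"],cv2.COLOR_RGB2BGR));print(n,c["xyz"],c["orientation"],c["camera_matrix"])
s=state();print(s)
E
```

```text
pics
top [ 0.50860788 -0.0160285   1.09751495] [-0.69992196  0.71242875 -0.03789723  0.03344132] [[387.08053018   0.         311.94137702]
 [  0.         387.08053018 203.9797253 ]
 [  0.           0.           1.        ]]
side [0.84564847 0.03008977 0.99374311] [ 0.61194465  0.77473122 -0.12438228 -0.09921859] [[371.14856752   0.         322.11381514]
 [  0.         371.14856752 194.68807844]
 [  0.           0.           1.        ]]
{'t': 0.1, 'qpos': array([ 9.70693730e-01,  3.81117464e-01,  1.29813567e+00, -2.08970384e-05,
        1.46360090e+00, -2.15273596e-01]), 'dq': array([ 2.11967152e-03, -5.97795874e-05, -2.70394825e-03, -9.85437927e-04,
        1.75679537e-05, -2.94828829e-04]), 'joint_torque': array([ 4.26063969e-03, -4.38649821e+01, -2.24912632e+01,  7.15148379e-02,
        3.41603730e-02, -8.38965275e-05]), 'eef_pos': array([0.20633221, 0.50958497, 0.25222212]), 'tool_rot': array([ 1.91228250e-01,  9.81545393e-01, -5.83119158e-04, -2.40525372e-04]), 'ft_force': array([-0.03016862, -0.91244797, -0.26351495]), 'ft_torque': array([-0.00994296, -0.03134883,  0.01477758]), 'finger_force': 0.0, 'finger_gap': 0.0880247637449893}
```

View pics/top0.png

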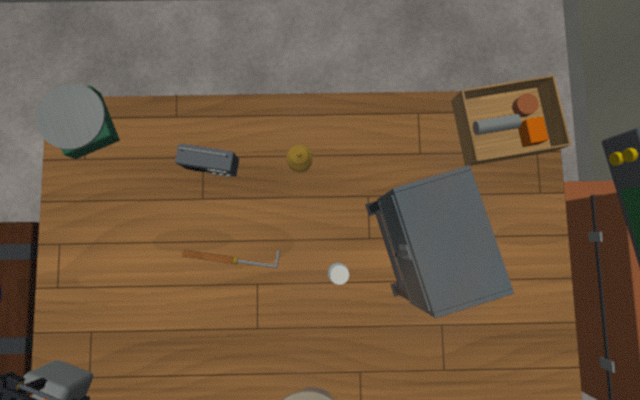

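View pics/side0.png

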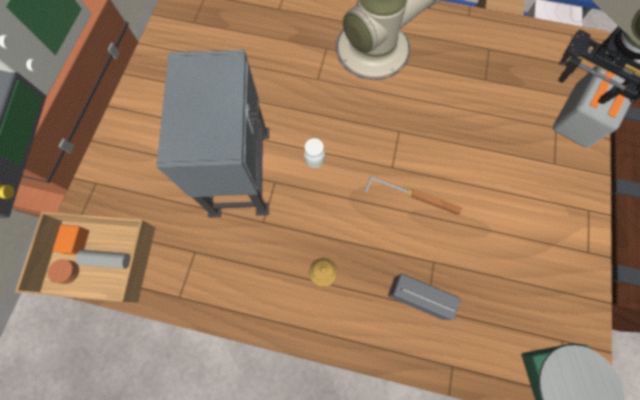

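The top view shows the pole's handle from (183,253) to (236,261), with the pin at (278,258). The eye is near (404,250), the jar at (339,273), the pot at (299,158) and the radio at (207,160). In the side view the locker front runs along x≈250 and the eye is near (250,118). I'll zoom in once for corner pixels.

```bash
python3 - <<'E'
from h import *
import pickle
C=pickle.load(open("c0.pkl","rb"))
t=C["top"]["color"];s=C["side"]["color"]
a=cv2.resize(t[160:320,360:520],None,fx=2.5,fy=2.5,interpolation=3)
b=cv2.resize(s[40:220,155:275],None,fx=10/3,fy=10/3,interpolation=3)
c=cv2.resize(t[235:285,175:308],None,fx=3,fy=3,interpolation=3)
im=np.zeros((600,800,3),np.uint8);im[:400,:400]=a;im[:,400:]=b[:600,:400];im[400:550,:399]=c
cv2.imwrite("pics/crop.png",im[...,::-1])
E
```

```text
(no output)
```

View pics/crop.png

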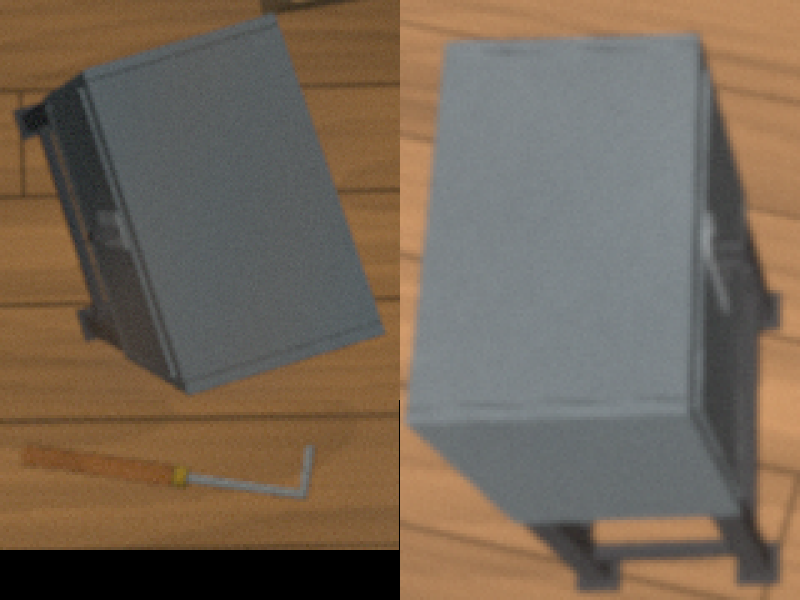

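The crop shows the locker's four top corners in both views: top crop (85,72), (272,15), (384,330), (188,393). The pole's handle end is at (22,454), the bend at (304,494) and the pin tip at (309,447). The eye is a pale staple near (112,230).

```bash
python3 - <<'E'
from h import *
import pickle
C=pickle.load(open("c0.pkl","rb"));t,s=C["top"],C["side"]
T=np.array([(85,72),(272,15),(384,330),(188,393)])/2.5+[360,160]
S=(np.array([(690,412),(410,420),(447,42),(697,36)])-[400,0])*.3+[155,40]
P=np.array([onz(t,*p,.35) for p in T]);Q=np.array([onz(s,*p,.35) for p in S])
for a,b,p,q in zip(T,S,P,Q): print("corner",p.round(4),q.round(4),[np.round(x,4) for x in tri(t,a,s,b)])
for P in(P,Q): print("sides",[np.linalg.norm(P[i]-P[(i+1)%4]).round(4) for i in range(4)],"yawx",[np.degrees(np.arctan2(*(v[1::-1]))).round(2) for v in(P[1]-P[0],P[2]-P[3])],"yaw y",np.degrees(np.arctan2(*(P[0]-P[3])[1::-1])).round(2),"ctr",P.mean(0).round(4))
U=np.array([(22,454),(177,477),(304,494),(309,447)])/3+[175,235]
p=np.array([onz(t,*u,z) for u,z in zip(U,[.015,.012,.012,.012])]);print(p.round(4))
print("len",[np.linalg.norm(p[i+1]-p[i]).round(4) for i in range(3)],[np.degrees(np.arctan2(*(p[i]-p[0])[1::-1])).round(2) for i in(1,2)])
for n,u,z in(("jar",(339,273),.09),("pot",(299,158),.116),("radio",(207,158),.09)): print(n,onz(t,*u,z).round(3))
E
```

```text
corner [ 0.6112 -0.182   0.35  ] [ 0.6132 -0.1789  0.35  ] [array([ 0.6116, -0.1818,  0.3451]), np.float64(0.0026)]
corner [ 0.6539 -0.331   0.35  ] [ 0.6544 -0.3305  0.35  ] [array([ 0.6541, -0.3313,  0.3488]), np.float64(0.0003)]
corner [ 0.4093 -0.402   0.35  ] [ 0.408  -0.4018  0.35  ] [array([ 0.4095, -0.4005,  0.3523]), np.float64(0.0005)]
corner [ 0.3653 -0.2503  0.35  ] [ 0.3672 -0.2507  0.35  ] [array([ 0.3648, -0.2517,  0.3468]), np.float64(0.0008)]
sides [np.float64(0.1549), np.float64(0.2547), np.float64(0.158), np.float64(0.2552)] yawx [np.float64(-74.02), np.float64(-73.85)] yaw y 15.51 ctr [ 0.5099 -0.2913  0.35  ]
sides [np.float64(0.1571), np.float64(0.2565), np.float64(0.1565), np.float64(0.2563)] yawx [np.float64(-74.81), np.float64(-74.89)] yaw y 16.27 ctr [ 0.5107 -0.2905  0.35  ]
[[0.1334 0.3321 0.015 ]
 [0.1099 0.1944 0.012 ]
 [0.0931 0.081  0.012 ]
 [0.1333 0.0762 0.012 ]]
len [np.float64(0.1397), np.float64(0.1146), np.float64(0.0405)] [np.float64(-99.7), np.float64(-99.13)]
jar [ 0.431 -0.09   0.09 ]
pot [0.728 0.008 0.116]
radio [0.738 0.252 0.09 ]
```

Emit:
apply_moves(increments=[{"slide":[-0.007,-0.16,0.04]},{"slide":[-0.007,-0.16,0.04]},{"slide":[-0.007,-0.16,0.04]},{"slide":[-0.007,-0.16,0.04]},{"slide":[-0.007,-0.16,0.04]}], gripper=0.6)

```text
invalid input at $.increments[0]: expected keys slide, twist
```

Emit:
apply_moves(increments=[{"twist":[0,0,0.071]},{"twist":[0,0,0.071]},{"twist":[0,0,0.071]},{"twist":[0,0,0.071]},{"twist":[0,0,0.071]}])

```text
invalid input at $.increments[0]: expected keys slide, twist
```

Emit:
apply_moves(increments=[{"twist":[0,0,0.071]},{"twist":[0,0,0.071]},{"twist":[0,0,0.071]},{"twist":[0,0,0.071]},{"slide":[0,0,0]}])

```text
invalid input at $.increments[0]: expected keys slide, twist
```

```bash
cat >> h.py <<'E'
def save(c,n): cv2.imwrite(n,c["color"][...,::-1])
def need(p,yaw=None):
    "slide (fractions, total) to reach TCP p, and current tool axes"
    s=state();M=R.from_quat(s["tool_rot"]).as_matrix()
    d=M.T@(np.array(p)-s["eef_pos"]);print("tcp",s["eef_pos"].round(4),"x",M[:,0].round(3),"yawx",np.degrees(np.arctan2(M[1,0],M[0,0])).round(2),"z",M[:,2].round(3),"slide",(d/.3).round(4),"t",round(s["t"],2),"F",s["ft_force"].round(2))
E
python3 - <<'E'
from h import *
need([.1257,.2805,.12])
c=capture("wrist");save(c,"pics/w1.png");print(c["xyz"],R.from_quat(c["orientation"]).as_matrix().round(3),c["camera_matrix"])
for x in(-.09,0,.05,.17):print(proj(c,[.120-.161*x,.246-.987*x,.012]).round(0))
E
```

```text
tcp [0.2063 0.5096 0.2522] x [-0.927  0.375  0.   ] yawx 157.95 z [-0.001 -0.001 -1.   ] slide [-0.0377 -0.8081  0.4417] t 0.1 F [-0.03 -0.91 -0.26]
[0.14349145 0.53592727 0.38445331] [[ 0.375  0.893  0.249]
 [ 0.927 -0.36  -0.103]
 [-0.002  0.27  -0.963]] [[329.15756779   0.         320.65183944]
 [  0.         329.15756779 196.58392166]
 [  0.           0.           1.        ]]
[156. 165.]
[ 82. 182.]
[ 43. 191.]
[-50. 213.]
```

View pics/w1.png

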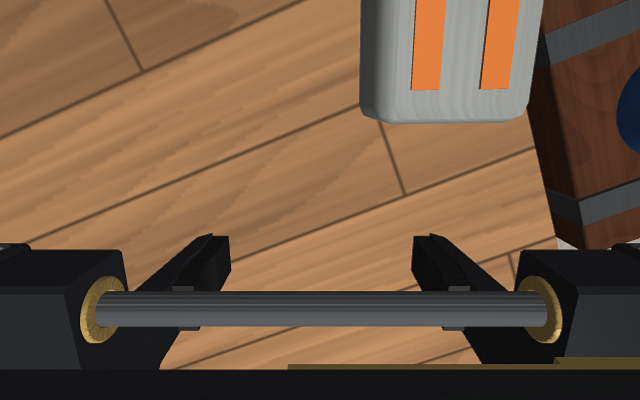

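The moves were refused because each row needs both keys. The wrist view shows only the two fingers and a grey caddy, at about (450,60). I'll send the moves again.

Emit:
apply_moves(increments=[{"slide":[-0.007,-0.16,0.04],"twist":[0,0,0]},{"slide":[-0.007,-0.16,0.04],"twist":[0,0,0]},{"slide":[-0.007,-0.16,0.04],"twist":[0,0,0]},{"slide":[-0.007,-0.16,0.04],"twist":[0,0,0]},{"slide":[-0.007,-0.16,0.04],"twist":[0,0,0]}], gripper=0.6)

```text
t: 0.65
eef_pos: [0.1249, 0.2816, 0.1921]
tool_rot: [0.191, 0.982, -0.0, 0.0]
ft_force: [-0.2, -0.6, -0.6]
finger_gap: 0.0534
finger_force: 0.0
```

Emit:
apply_moves(increments=[{"slide":[0,0,0],"twist":[0,0,0.071]},{"slide":[0,0,0],"twist":[0,0,0.071]},{"slide":[0,0,0],"twist":[0,0,0.071]},{"slide":[0,0,0],"twist":[0,0,0.071]},{"slide":[0,0,0],"twist":[0,0,0.071]}])

```text
t: 1.15
eef_pos: [0.126, 0.2833, 0.1927]
tool_rot: [0.537, 0.843, -0.0, -0.0]
ft_force: [-0.5, -0.1, 0.3]
finger_gap: 0.0524
finger_force: 0.0
```

Emit:
apply_moves(increments=[{"slide":[0,0,0],"twist":[0,0,0.071]},{"slide":[0,0,0],"twist":[0,0,0.071]},{"slide":[0,0,0],"twist":[0,0,0.071]},{"slide":[0,0,0],"twist":[0,0,0.071]},{"slide":[0,0,0],"twist":[0,0,0]}])

```text
t: 1.65
eef_pos: [0.126, 0.2833, 0.1927]
tool_rot: [0.759, 0.651, -0.0, -0.0]
ft_force: [-0.3, -0.3, 0.1]
finger_gap: 0.0528
finger_force: 0.0
```

```bash
python3 - <<'E'
from h import *
need([.1257,.2805,.12])
c=capture("wrist");save(c,"pics/w2.png")
for x in(-.09,0,.05,.17):print(proj(c,[.120-.161*x,.246-.987*x,.024]).round(0))
E
```

```text
tcp [0.126  0.2833 0.1927] x [ 0.153  0.988 -0.   ] yawx 81.2 z [-0. -0. -1.] slide [-0.0094  0.0004  0.2424] t 1.65 F [-0.28 -0.34  0.14]
[320. 124.]
[319. 219.]
[319. 266.]
[318. 364.]
```

View pics/w2.png

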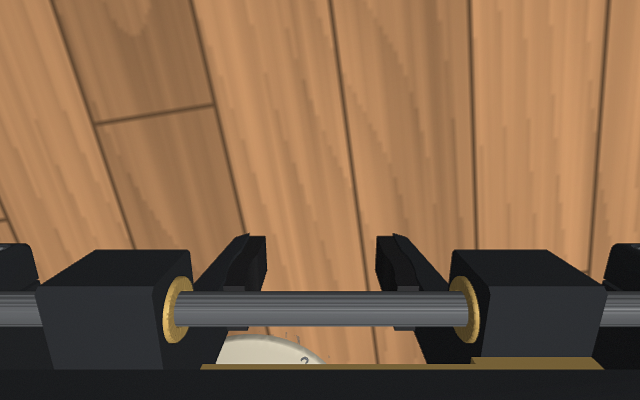

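The wrist view shows bare bench and no pole: I forgot to subtract the 400-row offset of the crop inset. I'll recompute the pole.

```bash
python3 - <<'E'
from h import *
import pickle
C=pickle.load(open("c0.pkl","rb"));t,s=C["top"],C["side"]
U=np.array([(22,54),(177,77),(304,94),(309,47)])/3+[175,235]
p=np.array([onz(t,*u,z) for u,z in zip(U,[.015,.012,.012,.012])]);print(U.round(0),p.round(4))
print("len",[np.linalg.norm(p[i+1]-p[i]).round(4) for i in range(3)],[np.degrees(np.arctan2(*(p[i]-p[0])[1::-1])).round(2) for i in(1,2)])
print("in side",[proj(s,q).round(0) for q in p])
d=(p[2]-p[0])[:2];d/=np.linalg.norm(d)
c=((p[0][:2]+.09*d)+(p[2][:2]-.17*d))/2;print("ctr",c,d)
need([*(c-.03*d),.12])
print(proj(t,[0,0,0]))
E
```

```text
[[182. 253.]
 [234. 261.]
 [276. 266.]
 [278. 251.]] [[0.488  0.3376 0.015 ]
 [0.4642 0.1952 0.012 ]
 [0.4465 0.078  0.012 ]
 [0.4895 0.0729 0.012 ]]
len [np.float64(0.1444), np.float64(0.1186), np.float64(0.0433)] [np.float64(-99.47), np.float64(-99.07)]
in side [array([461., 211.]), array([411., 192.]), array([371., 177.]), array([366., 191.])]
ctr [0.47353231 0.24728724] [-0.15769113 -0.98748848]
tcp [0.126  0.2833 0.1927] x [ 0.149  0.989 -0.   ] yawx 81.46 z [-0. -0. -1.] slide [0.1533 1.1643 0.2423] t 1.7 F [-0.31  0.06  0.46]
[307.17706382 433.44322204]
```

Emit:
apply_moves(increments=[{"slide":[0.015,0.145,0.03],"twist":[0,0,0.001]},{"slide":[0.015,0.145,0.03],"twist":[0,0,0.001]},{"slide":[0.015,0.145,0.03],"twist":[0,0,0.001]},{"slide":[0.015,0.145,0.03],"twist":[0,0,0.001]},{"slide":[0.015,0.145,0.03],"twist":[0,0,0]}])

```text
t: 2.2
eef_pos: [0.3463, 0.2712, 0.1472]
tool_rot: [0.76, 0.65, -0.0, -0.0]
ft_force: [-0.6, 0.4, 0.7]
finger_gap: 0.0528
finger_force: 0.0
```

Emit:
apply_moves(increments=[{"slide":[0.015,0.145,0.03],"twist":[0,0,0]},{"slide":[0.015,0.145,0.03],"twist":[0,0,0]},{"slide":[0.015,0.145,0.03],"twist":[0,0,0]},{"slide":[0,0,0],"twist":[0,0,0]},{"slide":[0,0,0],"twist":[0,0,0]}])

```text
t: 2.7
eef_pos: [0.4755, 0.2638, 0.12]
tool_rot: [0.761, 0.649, -0.001, -0.0]
ft_force: [0.7, 0.6, -0.2]
finger_gap: 0.0528
finger_force: 0.0
```

```bash
python3 - <<'E'
from h import *
need([.4767,.267,.017])
c=capture("wrist");save(c,"pics/w3.png")
ctr=np.array([.4735,.2473]);d=np.array([-.1577,-.9875])
for x in(-.09,-.02,0):print(proj(c,[*(ctr+x*d),.024]).round(0))
E
```

```text
tcp [0.4755 0.2638 0.12  ] x [ 0.158  0.987 -0.001] yawx 80.92 z [-0.002 -0.    -1.   ] slide [0.0113 0.0029 0.3432] t 2.7 F [ 0.66  0.58 -0.16]
[320.  98.]
[320. 199.]
[320. 225.]
```

View pics/w3.png

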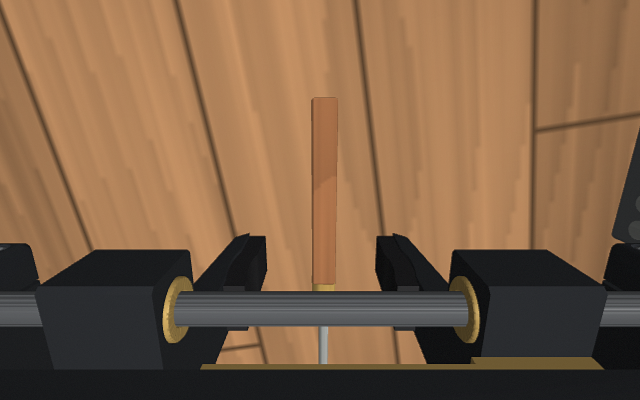

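The handle spans (324,98) to (324,284), with the fingers centred at column 321. The tail is where predicted and the pole is about 3 mm to the +y side. Descend and grip.

Emit:
apply_moves(increments=[{"slide":[0.006,0.006,0.1],"twist":[0,0,0]},{"slide":[0.005,0.006,0.1],"twist":[0,0,0]},{"slide":[0,0,0.09],"twist":[0,0,0]},{"slide":[0,0,0.05],"twist":[0,0,0]},{"slide":[0,0,0],"twist":[0,0,0]}])

```text
t: 3.25
eef_pos: [0.4776, 0.2669, 0.0177]
tool_rot: [0.761, 0.649, -0.002, -0.001]
ft_force: [-0.3, -0.0, 0.7]
finger_gap: 0.0527
finger_force: 0.0
```

Emit:
apply_moves(increments=[{"slide":[0,0,0],"twist":[0,0,0]},{"slide":[0,0,0],"twist":[0,0,0]},{"slide":[0,0,0],"twist":[0,0,0]},{"slide":[0,0,0],"twist":[0,0,0]},{"slide":[0,0,0],"twist":[0,0,0]}], gripper=0, newtons=60)

```text
t: 3.75
eef_pos: [0.4796, 0.2669, 0.0192]
tool_rot: [0.762, 0.648, 0.0, 0.0]
ft_force: [-0.8, 0.1, 4.1]
finger_gap: 0.0172
finger_force: 60.0
```

Emit:
apply_moves(increments=[{"slide":[0,0,0],"twist":[0,0,0]},{"slide":[0,0,0],"twist":[0,0,0]}])

```text
t: 3.95
eef_pos: [0.4796, 0.2669, 0.0193]
tool_rot: [0.762, 0.648, 0.0, 0.0]
ft_force: [-2.5, 0.1, 5.2]
finger_gap: 0.0176
finger_force: 60.0
```

Emit:
apply_moves(increments=[{"slide":[0,0,-0.02],"twist":[0,0,0]},{"slide":[0,0,-0.08],"twist":[0,0,0]},{"slide":[0,0,-0.15],"twist":[0,0,0]},{"slide":[0,0,-0.15],"twist":[0,0,0]},{"slide":[0,0,-0.15],"twist":[0,0,0]}])

```text
t: 4.45
eef_pos: [0.4791, 0.2667, 0.1856]
tool_rot: [0.762, 0.648, -0.0, -0.0]
ft_force: [-0.1, 0.6, -1.0]
finger_gap: 0.0176
finger_force: 60.0
```

Emit:
apply_moves(increments=[{"slide":[0,0,-0.15],"twist":[0,0,-0.041]},{"slide":[0,0,-0.15],"twist":[0,0,-0.041]},{"slide":[0,0,-0.15],"twist":[0,0,-0.041]},{"slide":[0,0,-0.05],"twist":[0,0,-0.041]},{"slide":[0,0,0],"twist":[0,0,-0.041]}])

```text
t: 4.95
eef_pos: [0.4797, 0.2669, 0.3368]
tool_rot: [0.605, 0.797, 0.002, 0.002]
ft_force: [-0.2, -0.1, -2.3]
finger_gap: 0.0174
finger_force: 60.0
```

Emit:
apply_moves(increments=[{"slide":[0,0,0],"twist":[0,0,0]},{"slide":[0,0,0],"twist":[0,0,0]}])

```text
t: 5.15
eef_pos: [0.4792, 0.2667, 0.3333]
tool_rot: [0.607, 0.795, -0.001, -0.0]
ft_force: [0.5, -0.2, -1.4]
finger_gap: 0.0174
finger_force: 60.0
```

```bash
python3 - <<'E'
from h import *
need([.3576,.0088,.335])
E
```

```text
tcp [0.4792 0.2667 0.3333] x [-0.263  0.965 -0.   ] yawx 105.26 z [-0.001 -0.    -1.   ] slide [-0.7227 -0.6175 -0.0049] t 5.15 F [ 0.52 -0.23 -1.38]
```

Emit:
apply_moves(increments=[{"slide":[-0.06,-0.12,0],"twist":[0,0,-0.004]},{"slide":[-0.1,-0.12,0],"twist":[0,0,0]},{"slide":[-0.1,-0.12,0],"twist":[0,0,0]},{"slide":[-0.1,-0.12,0],"twist":[0,0,0]},{"slide":[-0.1,-0.1,0],"twist":[0,0,0]}])

```text
t: 5.65
eef_pos: [0.3478, 0.0858, 0.3333]
tool_rot: [0.603, 0.798, -0.0, -0.0]
ft_force: [0.9, -0.3, -0.9]
finger_gap: 0.0176
finger_force: 60.0
```

Emit:
apply_moves(increments=[{"slide":[-0.1,-0.04,0],"twist":[0,0,0]},{"slide":[-0.1,0,0],"twist":[0,0,0]},{"slide":[-0.06,0,0],"twist":[0,0,0]},{"slide":[0,0,0],"twist":[0,0,0]},{"slide":[0,0,0],"twist":[0,0,0]}])

```text
t: 6.15
eef_pos: [0.3592, 0.0086, 0.3334]
tool_rot: [0.603, 0.797, -0.0, -0.001]
ft_force: [-0.2, -0.4, -0.8]
finger_gap: 0.0179
finger_force: 60.0
```

```bash
python3 - <<'E'
from h import *
need([.3576,.0088,.335])
t,s=capture("top"),capture("side")
S=state();M=R.from_quat(S["tool_rot"]).as_matrix()
tip=lambda y:S["eef_pos"]+M@[-.19,y,.0073]
for c in(t,s):
  print([proj(c,tip(y)).round(1) for y in(0,.046)],"eye",proj(c,[.4843,-.198,.288]).round(1))
import pickle;pickle.dump((t,s),open("c1.pkl","wb"))
im=np.zeros((400,800,3),np.uint8)
for i,c in enumerate((t,s)):
  u,v=np.round(proj(c,[.465,-.18,.3])).astype(int);print(u,v)
  im[:,i*400:i*400+400]=cv2.resize(c["color"][v-40:v+40,u-40:u+40],(400,400),interpolation=2)
cv2.imwrite("pics/a1.png",im[...,::-1])
E
```

```text
tcp [0.3592 0.0086 0.3334] x [-0.272  0.962  0.001] yawx 105.76 z [-0.001  0.001 -1.   ] slide [ 0.0019 -0.005  -0.0052] t 6.15 F [-0.16 -0.42 -0.83]
[array([391.1, 291.7]), array([383.8, 269. ])] eye [397.6 253.4]
[array([275.3,  82.4]), array([275.4, 101.4])] eye [257.2 119.1]
391 263
267 110
```

View pics/a1.png

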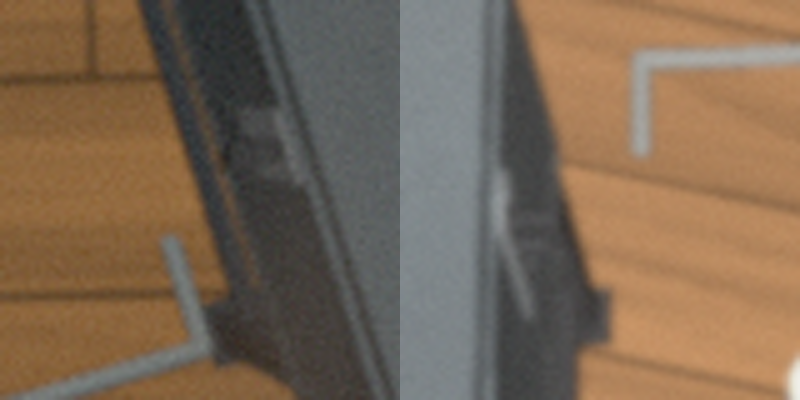

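In the top crop the pin bend is at about (205,345) and the tip at (172,238). In the side crop the bend is at (642,58) and the tip at (640,157). Both are within 1-2 px of prediction, so the grasp model is good. The eye and plate patch is at (265,145) in the top crop and (515,250) in the side crop. I'll project the eye's features for several heights and compare.

```bash
python3 - <<'E'
from h import *
import pickle
t,s=pickle.load(open("c1.pkl","rb"))
H=np.array([.4887,-.214,.178]);a=np.radians(-74.3);ex=np.array([np.cos(a),np.sin(a),0]);ey=np.array([-ex[1],ex[0],0])
f=lambda o,y,z:H-o*ex+y*ey+np.array([0,0,z])
def cr(c,o0,p,off): q=(proj(c,p)-o0)*5;return (q+[off,0]).round(0).astype(int).tolist()
for n,p in (("flaptop L",f(0,-.118,.152)),("flaptop mid",f(0,0,.152)),("flaptop R",f(0,.118,.152)),("plate mid",f(0,0,.11)),("flap bottom mid",f(0,0,.002)),("locker front top mid",f(0,0,.172))):
  print(n,cr(t,(351,223),p,0),cr(s,(227,70),p,400))
for h in(-16,-8,0,8,16):
  z=.11+h/1000
  print(h,"top-bar outer corners y-4,+4:",[cr(t,(351,223),f(.022,y,z+.013),0) for y in(-.004,.004)],[cr(s,(227,70),f(.022,y,z+.013),400) for y in(-.004,.004)],"base top",cr(t,(351,223),f(0,0,z+.013),0),cr(s,(227,70),f(0,0,z+.013),400),"outer bot",cr(t,(351,223),f(.022,0,z-.013),0),cr(s,(227,70),f(.022,0,z-.013),400))
c=np.concatenate([cv2.resize(i["color"][v:v+30,u:u+30],(390,390),interpolation=2) for i,u,v in((t,390,238),(s,240,98))],1)
c=np.clip((c.astype(float)-30)*2,0,255).astype(np.uint8)
cv2.imwrite("pics/a2.png",c[...,::-1])
E
```

```text
flaptop L [392, 436] [500, -47]
flaptop mid [297, 143] [493, 195]
flaptop R [205, -142] [486, 461]
plate mid [271, 141] [512, 247]
flap bottom mid [215, 136] [553, 360]
locker front top mid [311, 144] [484, 168]
-16 top-bar outer corners y-4,+4: [[222, 165], [216, 146]] [[565, 240], [565, 257]] base top [269, 140] [514, 250] outer bot [206, 154] [574, 278]
-8 top-bar outer corners y-4,+4: [[226, 166], [220, 147]] [[562, 231], [562, 247]] base top [274, 141] [510, 241] outer bot [210, 154] [571, 269]
0 top-bar outer corners y-4,+4: [[231, 166], [225, 147]] [[559, 221], [559, 238]] base top [279, 141] [507, 231] outer bot [214, 155] [568, 260]
8 top-bar outer corners y-4,+4: [[235, 167], [229, 148]] [[556, 211], [556, 228]] base top [284, 142] [503, 221] outer bot [218, 156] [565, 251]
16 top-bar outer corners y-4,+4: [[240, 168], [234, 148]] [[553, 201], [552, 218]] base top [289, 142] [499, 211] outer bot [222, 156] [563, 242]
```

View pics/a2.png

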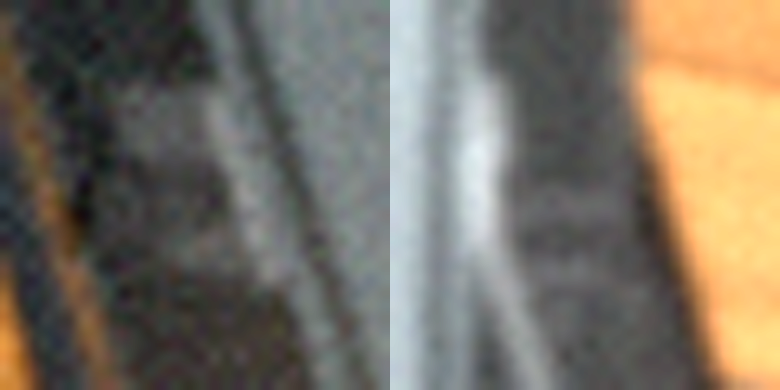

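Two faint bars show in the side crop at about (565,200) and (565,272), which puts the eye at roughly +2 to +9 mm. That isn't sure enough, so I'll feel it: bring the pin over the eye and lower gently onto its top bar.

Emit:
apply_moves(increments=[{"slide":[0,0.06,0],"twist":[0,0,0]},{"slide":[0,0.05,0],"twist":[0,0,0]},{"slide":[-0.06,0,0],"twist":[0,0,0]},{"slide":[-0.06,0,0],"twist":[0,0,0]},{"slide":[-0.03,0,0],"twist":[0,0,0]}])

```text
t: 6.75
eef_pos: [0.4041, -0.0261, 0.3335]
tool_rot: [0.603, 0.798, -0.0, -0.0]
ft_force: [0.0, -0.1, -1.7]
finger_gap: 0.0174
finger_force: 60.0
```

Emit:
apply_moves(increments=[{"slide":[0,0,0],"twist":[0,0,0]},{"slide":[0,0,0],"twist":[0,0,0]},{"slide":[0,0,0.007],"twist":[0,0,0]}])

```text
t: 7.05
eef_pos: [0.4034, -0.0252, 0.3318]
tool_rot: [0.602, 0.798, 0.0, 0.0]
ft_force: [-0.4, 0.7, -1.8]
finger_gap: 0.0178
finger_force: 60.0
```

Emit:
apply_moves(increments=[{"slide":[0,0,0.007],"twist":[0,0,0]},{"slide":[0,0,0],"twist":[0,0,0]},{"slide":[0,0,0],"twist":[0,0,0]}])

```text
t: 7.35
eef_pos: [0.4034, -0.0256, 0.3296]
tool_rot: [0.603, 0.798, 0.0, -0.0]
ft_force: [0.4, -0.6, -1.9]
finger_gap: 0.0175
finger_force: 60.0
```

```bash
cat >> h.py <<'E'
H=np.array([.4887,-.214,.178]);_a=np.radians(-74.3);ex=np.array([np.cos(_a),np.sin(_a),0]);ey=np.array([-ex[1],ex[0],0])
def pin():
    s=state();M=R.from_quat(s["tool_rot"]).as_matrix();p=s["eef_pos"]+M@[-.19,.021,.0073];r=p-H
    print("pin out %.1f y %.1f z %.1f mm"%(-r@ex*1e3,r@ey*1e3,r[2]*1e3),"F out/y/z",np.round([-s["ft_force"]@ex,s["ft_force"]@ey,s["ft_force"][2]],2),"T",s["ft_torque"].round(2),"t",round(s["t"],2),"pitch",np.degrees(np.arcsin(-M[2,0])).round(2))
E
python3 -c "
from h import *
pin()"
```

```text
pin out 14.5 y -9.5 z 144.3 mm F out/y/z [-0.69  0.23 -1.88] T [-0.01  0.05 -0.04] t 7.35 pitch -0.0
```

Emit:
apply_moves(increments=[{"slide":[0,0,0.006],"twist":[0,0,0]},{"slide":[0,0,0.006],"twist":[0,0,0]},{"slide":[0,0,0],"twist":[0,0,0]},{"slide":[0,0,0],"twist":[0,0,0]}])

```text
t: 7.75
eef_pos: [0.4035, -0.0258, 0.3259]
tool_rot: [0.603, 0.798, -0.0, -0.0]
ft_force: [0.4, -0.4, -1.1]
finger_gap: 0.0178
finger_force: 60.0
```

```bash
python3 -c "
from h import *
pin()"
```

```text
pin out 14.3 y -9.5 z 140.6 mm F out/y/z [-0.46  0.28 -1.14] T [-0.    0.09 -0.03] t 7.75 pitch -0.0
```

Emit:
apply_moves(increments=[{"slide":[0,0,0.006],"twist":[0,0,0]},{"slide":[0,0,0.004],"twist":[0,0,0]},{"slide":[0,0,0],"twist":[0,0,0]},{"slide":[0,0,0],"twist":[0,0,0]}])

```text
t: 8.15
eef_pos: [0.4035, -0.0258, 0.3229]
tool_rot: [0.603, 0.798, -0.0, -0.0]
ft_force: [0.2, -0.2, -1.1]
finger_gap: 0.0175
finger_force: 60.0
```

```bash
python3 -c "
from h import *
pin()"
```

```text
pin out 14.3 y -9.5 z 137.6 mm F out/y/z [-0.25  0.09 -1.11] T [-0.    0.07 -0.02] t 8.15 pitch -0.0
```

Emit:
apply_moves(increments=[{"slide":[0,0,0.005],"twist":[0,0,0]},{"slide":[0,0,0.004],"twist":[0,0,0]},{"slide":[0,0,0],"twist":[0,0,0]},{"slide":[0,0,0],"twist":[0,0,0]}])

```text
t: 8.55
eef_pos: [0.4036, -0.0258, 0.3204]
tool_rot: [0.603, 0.798, 0.0, 0.0]
ft_force: [-0.4, 0.9, 0.2]
finger_gap: 0.0177
finger_force: 60.0
```

```bash
python3 -c "
from h import *
pin()"
```

```text
pin out 14.3 y -9.5 z 135.2 mm F out/y/z [ 0.94 -0.16  0.16] T [-0.22 -0.03  0.02] t 8.55 pitch 0.02
```

Contact: Fz rose 1.2 N and the moment about the hinge direction changed by 0.24 N m, with the pin at z≈135.5. The hole's middle is 17 mm lower, at about 118.4 in the same pin coordinates (eye about +8 mm). I'll go back to the side, down to that height, then feel for the face.

Emit:
apply_moves(increments=[{"slide":[0,0,-0.01],"twist":[0,0,0]},{"slide":[0,-0.06,0],"twist":[0,0,0]},{"slide":[0,-0.06,0],"twist":[0,0,0]},{"slide":[0,0,0.033],"twist":[0,0,0]},{"slide":[0,0,0.033],"twist":[0,0,0]}])

```text
t: 9.05
eef_pos: [0.3691, -0.0357, 0.3028]
tool_rot: [0.603, 0.798, 0.0, 0.0]
ft_force: [-0.1, -0.5, -1.4]
finger_gap: 0.0173
finger_force: 60.0
```

Emit:
apply_moves(increments=[{"slide":[-0.012,0,0],"twist":[0,0,0]},{"slide":[-0.008,0,0],"twist":[0,0,0]},{"slide":[0,0,0],"twist":[0,0,0]},{"slide":[0,0,0],"twist":[0,0,0]}])

```text
t: 9.45
eef_pos: [0.3708, -0.0415, 0.3036]
tool_rot: [0.603, 0.798, 0.0, 0.0]
ft_force: [0.4, -0.5, -1.3]
finger_gap: 0.0173
finger_force: 60.0
```

```bash
python3 -c "
from h import *
pin()"
```

```text
pin out 8.0 y -45.2 z 118.3 mm F out/y/z [-0.6   0.23 -1.33] T [-0.01  0.08 -0.02] t 9.45 pitch 0.0
```

Emit:
apply_moves(increments=[{"slide":[-0.005,0,0],"twist":[0,0,0]},{"slide":[-0.005,0,0],"twist":[0,0,0]},{"slide":[0,0,0],"twist":[0,0,0]},{"slide":[0,0,0],"twist":[0,0,0]}])

```text
t: 9.85
eef_pos: [0.3713, -0.0443, 0.3035]
tool_rot: [0.603, 0.798, 0.0, 0.0]
ft_force: [0.2, 0.4, -1.3]
finger_gap: 0.0176
finger_force: 60.0
```

```bash
python3 -c "
from h import *
pin()"
```

```text
pin out 5.2 y -45.5 z 118.2 mm F out/y/z [ 0.38  0.28 -1.31] T [0.02 0.07 0.01] t 9.85 pitch 0.0
```

Emit:
apply_moves(increments=[{"slide":[-0.005,0,0],"twist":[0,0,0]},{"slide":[0,0,0],"twist":[0,0,0]},{"slide":[0,0,0],"twist":[0,0,0]}])

```text
t: 10.15
eef_pos: [0.3715, -0.0453, 0.3033]
tool_rot: [0.603, 0.798, 0.0, -0.001]
ft_force: [-1.5, 4.1, -0.7]
finger_gap: 0.0176
finger_force: 60.0
```

```bash
python3 -c "
from h import *
pin()"
```

```text
pin out 4.2 y -45.6 z 117.8 mm F out/y/z [ 4.32 -0.34 -0.67] T [0.69 0.26 0.04] t 10.15 pitch -0.07
```

The face touches at pin out ≈5, so the hole's centre is at pin out ≈9. Back off to there and slide in carefully.

Emit:
apply_moves(increments=[{"slide":[0.018,0,0],"twist":[0,0,0]},{"slide":[0,0,0],"twist":[0,0,0]},{"slide":[0,0.03,0],"twist":[0,0,0]},{"slide":[0,0,0],"twist":[0,0,0]},{"slide":[0,0,0],"twist":[0,0,0]}])

```text
t: 10.65
eef_pos: [0.3792, -0.0382, 0.3034]
tool_rot: [0.603, 0.798, -0.0, -0.0]
ft_force: [-0.2, 0.1, -0.8]
finger_gap: 0.0177
finger_force: 60.0
```

```bash
python3 -c "
from h import *
pin()"
```

```text
pin out 9.0 y -36.2 z 118.1 mm F out/y/z [ 0.15 -0.16 -0.78] T [-0.01  0.11  0.  ] t 10.65 pitch 0.0
```

Emit:
apply_moves(increments=[{"slide":[0,0.007,0],"twist":[0,0,0]},{"slide":[0,0.007,0],"twist":[0,0,0]},{"slide":[0,0.007,0],"twist":[0,0,0]},{"slide":[0,0,0],"twist":[0,0,0]}])

```text
t: 11.05
eef_pos: [0.3852, -0.0364, 0.3034]
tool_rot: [0.603, 0.798, 0.0, -0.0]
ft_force: [-0.8, 0.3, -1.7]
finger_gap: 0.0172
finger_force: 60.0
```

```bash
python3 -c "
from h import *
pin()"
```

```text
pin out 9.1 y -30.0 z 118.1 mm F out/y/z [ 0.48 -0.64 -1.7 ] T [-0.02  0.03 -0.04] t 11.05 pitch -0.0
```

Tip at y≈-5, no side force. Keep going slowly.

Emit:
apply_moves(increments=[{"slide":[0,0.006,0],"twist":[0,0,0]},{"slide":[0,0.006,0],"twist":[0,0,0]},{"slide":[0,0.003,0],"twist":[0,0,0]},{"slide":[0,0,0],"twist":[0,0,0]}])

```text
t: 11.45
eef_pos: [0.3894, -0.0351, 0.3034]
tool_rot: [0.603, 0.798, -0.0, -0.0]
ft_force: [-0.1, 0.5, -0.3]
finger_gap: 0.0171
finger_force: 60.0
```

```bash
python3 -c "
from h import *
pin()"
```

```text
pin out 9.1 y -25.6 z 118.1 mm F out/y/z [ 0.53  0.09 -0.28] T [0.01 0.06 0.02] t 11.45 pitch -0.0
```

Emit:
apply_moves(increments=[{"slide":[0,0.006,0],"twist":[0,0,0]},{"slide":[0,0.006,0],"twist":[0,0,0]},{"slide":[0,0.006,0],"twist":[0,0,0]},{"slide":[0,0,0],"twist":[0,0,0]}])

```text
t: 11.85
eef_pos: [0.3947, -0.0336, 0.3034]
tool_rot: [0.603, 0.798, -0.0, -0.0]
ft_force: [-0.4, -0.1, -0.8]
finger_gap: 0.0175
finger_force: 60.0
```

```bash
python3 -c "
from h import *
pin()"
```

```text
pin out 9.1 y -20.1 z 118.1 mm F out/y/z [-0.   -0.43 -0.84] T [-0.02  0.09 -0.03] t 11.85 pitch -0.0
```

Emit:
apply_moves(increments=[{"slide":[0,0.012,0],"twist":[0,0,0]},{"slide":[0,0.014,0],"twist":[0,0,0]},{"slide":[0,0.016,0],"twist":[0,0,0]},{"slide":[0,0.012,0],"twist":[0,0,0]},{"slide":[0,0,0],"twist":[0,0,0]}])

```text
t: 12.35
eef_pos: [0.4105, -0.0291, 0.3033]
tool_rot: [0.603, 0.798, -0.0, -0.0]
ft_force: [0.8, -0.5, -1.3]
finger_gap: 0.0177
finger_force: 60.0
```

```bash
python3 -c "
from h import *
pin()"
```

```text
pin out 9.2 y -3.6 z 118.0 mm F out/y/z [-0.68  0.62 -1.25] T [0.01 0.07 0.01] t 12.35 pitch -0.01
```

Emit:
apply_moves(increments=[{"slide":[0.01,0,0],"twist":[0,0,0]},{"slide":[0.008,0,0],"twist":[0,0,0]},{"slide":[0,0,0],"twist":[0,0,0]},{"slide":[0,0,0],"twist":[0,0,0]}])

```text
t: 12.75
eef_pos: [0.4087, -0.0243, 0.3036]
tool_rot: [0.603, 0.798, -0.0, 0.0]
ft_force: [1.1, -3.1, -1.6]
finger_gap: 0.0172
finger_force: 60.0
```

```bash
python3 -c "
from h import *
pin()"
```

```text
pin out 14.4 y -4.2 z 118.4 mm F out/y/z [-3.3   0.26 -1.61] T [-0.54 -0.13 -0.03] t 12.75 pitch 0.05
```

The outer bar holds the pin (3.3 N resistance), so it's hooked. Next I'll plan the arc, with a slight tail-down tilt as the flap comes down.

```bash
cat > arc.py <<'E'
from h import *
import sys
def pose(th,n=14.5,r=118.4,o=1.0):
    phi=np.radians(20)*min(1,th/1.2)
    tx=-ex*np.cos(phi)-np.array([0,0,1])*np.sin(phi);M=np.c_[tx,ey,np.cross(tx,ey)]
    p=H+(-ex*(o+r*np.sin(th)+n*np.cos(th))+np.array([0,0,1])*(r*np.cos(th)-n*np.sin(th)))/1e3-.004*ey
    return p-M@[-.19,.021,.0073],M
def rows(ths,**k):
    p0,M0=pose(ths[0],**k)
    for t in ths[1:]:
        p,M=pose(t,**k);print(round(t,2),(M0.T@(p-p0)/.3).round(4)[[0,2]],"twist y",(R.from_matrix(M0.T@M).as_rotvec()[1]/np.radians(120)).round(4));p0,M0=p,M
E
python3 - <<'E'
from arc import *
rows(np.arange(0,1.46,.05))
s=state();p,M=pose(0);M0=R.from_quat(s["tool_rot"]).as_matrix();print((M0.T@(p-s["eef_pos"])/.3).round(4))
E
```

```text
0.05 [0.02   0.0121] twist y -0.0069
0.1 [0.0198 0.0128] twist y -0.0069
0.15 [0.0197 0.0135] twist y -0.0069
0.2 [0.0195 0.0142] twist y -0.0069
0.25 [0.0193 0.0149] twist y -0.0069
0.3 [0.0191 0.0155] twist y -0.0069
0.35 [0.0189 0.0162] twist y -0.0069
0.4 [0.0186 0.0169] twist y -0.0069
0.45 [0.0184 0.0175] twist y -0.0069
0.5 [0.018  0.0181] twist y -0.0069
0.55 [0.0177 0.0188] twist y -0.0069
0.6 [0.0174 0.0194] twist y -0.0069
0.65 [0.017 0.02 ] twist y -0.0069
0.7 [0.0166 0.0206] twist y -0.0069
0.75 [0.0162 0.0211] twist y -0.0069
0.8 [0.0158 0.0217] twist y -0.0069
0.85 [0.0153 0.0222] twist y -0.0069
0.9 [0.0148 0.0228] twist y -0.0069
0.95 [0.0143 0.0233] twist y -0.0069
1.0 [0.0138 0.0238] twist y -0.0069
1.05 [0.0133 0.0242] twist y -0.0069
1.1 [0.0128 0.0247] twist y -0.0069
1.15 [0.0122 0.0251] twist y -0.0069
1.2 [0.0116 0.0255] twist y -0.0069
1.25 [0.0108 0.0167] twist y 0.0
1.3 [0.0099 0.0172] twist y 0.0
1.35 [0.0091 0.0177] twist y 0.0
1.4 [0.0082 0.0181] twist y 0.0
1.45 [0.0072 0.0185] twist y 0.0
[ 0.004   0.0023 -0.0005]
```

Emit:
apply_moves(increments=[{"slide":[0.02,0,0.0121],"twist":[0,-0.0069,0]},{"slide":[0.0198,0,0.0128],"twist":[0,-0.0069,0]},{"slide":[0.0197,0,0.0135],"twist":[0,-0.0069,0]}])

```text
t: 13.05
eef_pos: [0.4039, -0.0073, 0.2917]
tool_rot: [0.603, 0.798, -0.013, 0.018]
ft_force: [3.0, -4.6, -3.4]
finger_gap: 0.0175
finger_force: 60.0
```

```bash
cat >> arc.py <<'E'
def chk():
    s=state();M=R.from_quat(s["tool_rot"]).as_matrix();r=(s["eef_pos"]+M@[-.19,.021,.0073]-H)*1e3
    o,z=-r@ex-1,r[2];rho=np.hypot(o,z);n=12.
    print("th(n=12) %.3f  r %.1f y %.1f tilt %.1f"%(np.arctan2(o,z)-np.arcsin(n/rho),np.sqrt(rho**2-n*n),r@ey,np.degrees(np.arcsin(-M[2,0]))),end=" ");pin()
E
python3 -c "
from arc import *
chk()"
```

```text
th(n=12) 0.161  r 118.4 y -4.2 tilt 2.6 pin out 31.8 y -4.2 z 115.0 mm F out/y/z [-5.22  1.68 -3.36] T [-0.71 -0.23  0.06] t 13.05 pitch 2.59
```

Emit:
apply_moves(increments=[{"slide":[0.0195,0,0.0142],"twist":[0,-0.0069,0]},{"slide":[0.0193,0,0.0149],"twist":[0,-0.0069,0]},{"slide":[0.0191,0,0.0155],"twist":[0,-0.0069,0]},{"slide":[0.0189,0,0.0162],"twist":[0,-0.0069,0]}])

```text
t: 13.45
eef_pos: [0.3979, 0.0137, 0.272]
tool_rot: [0.602, 0.797, -0.031, 0.041]
ft_force: [2.4, -5.8, -2.5]
finger_gap: 0.0171
finger_force: 60.0
```

```bash
python3 -c "
from arc import *
chk()"
```

```text
th(n=12) 0.362  r 118.2 y -4.2 tilt 5.9 pin out 54.1 y -4.2 z 106.3 mm F out/y/z [-6.25  0.71 -2.51] T [-0.63 -0.21 -0.02] t 13.45 pitch 5.9
```

Emit:
apply_moves(increments=[{"slide":[0.0186,0,0.0169],"twist":[0,-0.0069,0]},{"slide":[0.0184,0,0.0175],"twist":[0,-0.0069,0]},{"slide":[0.018,0,0.0181],"twist":[0,-0.0069,0]},{"slide":[0.0177,0,0.0188],"twist":[0,-0.0069,0]},{"slide":[0.0174,0,0.0194],"twist":[0,-0.0069,0]}])

```text
t: 13.95
eef_pos: [0.3917, 0.036, 0.2416]
tool_rot: [0.601, 0.795, -0.052, 0.07]
ft_force: [3.1, -6.5, -1.2]
finger_gap: 0.0176
finger_force: 60.0
```

```bash
python3 -c "
from arc import *
chk()"
```

```text
th(n=12) 0.613  r 118.0 y -4.2 tilt 10.0 pin out 78.7 y -4.2 z 89.6 mm F out/y/z [-7.09  1.22 -1.2 ] T [-0.65 -0.16 -0.02] t 13.95 pitch 10.05
```

Emit:
apply_moves(increments=[{"slide":[0.0155,0,0.0225],"twist":[0,-0.0069,0]},{"slide":[0.0155,0,0.0228],"twist":[0,-0.0069,0]},{"slide":[0.0162,0,0.0211],"twist":[0,-0.0069,0]},{"slide":[0.0158,0,0.0217],"twist":[0,-0.0069,0]}])

```text
t: 14.35
eef_pos: [0.3879, 0.0492, 0.2118]
tool_rot: [0.599, 0.793, -0.07, 0.093]
ft_force: [2.3, -4.6, 1.0]
finger_gap: 0.0174
finger_force: 60.0
```

```bash
python3 -c "
from arc import *
chk()"
```

```text
th(n=12) 0.820  r 116.2 y -4.3 tilt 13.3 pin out 94.1 y -4.3 z 70.5 mm F out/y/z [-5.01  0.98  0.97] T [-0.66 -0.3  -0.03] t 14.35 pitch 13.34
```

Emit:
apply_moves(increments=[{"slide":[0.0153,0,0.0222],"twist":[0,-0.0069,0]},{"slide":[0.0148,0,0.0228],"twist":[0,-0.0069,0]},{"slide":[0.0135,0,0.0235],"twist":[0,-0.0069,0]},{"slide":[0.013,0,0.024],"twist":[0,-0.0069,0]}])

```text
t: 14.75
eef_pos: [0.3852, 0.0585, 0.1804]
tool_rot: [0.596, 0.79, -0.087, 0.116]
ft_force: [1.6, -5.1, 1.2]
finger_gap: 0.0178
finger_force: 60.0
```

```bash
python3 -c "
from arc import *
chk()"
```

```text
th(n=12) 1.025  r 115.8 y -4.3 tilt 16.6 pin out 106.2 y -4.3 z 49.8 mm F out/y/z [-5.28  0.13  1.16] T [-0.75 -0.21 -0.01] t 14.75 pitch 16.63
```

Emit:
apply_moves(increments=[{"slide":[0.0115,0,0.026],"twist":[0,-0.0069,0]},{"slide":[0.011,0,0.0265],"twist":[0,-0.0069,0]},{"slide":[0.011,0,0.026],"twist":[0,-0.0069,0]},{"slide":[0.0105,0,0.026],"twist":[0,-0.0069,0]}])

```text
t: 15.15
eef_pos: [0.3842, 0.0615, 0.1466]
tool_rot: [0.593, 0.786, -0.104, 0.138]
ft_force: [-0.1, -0.8, 3.1]
finger_gap: 0.0172
finger_force: 60.0
```

```bash
python3 -c "
from arc import *
chk()"
```

```text
th(n=12) 1.233  r 113.9 y -4.4 tilt 19.9 pin out 112.5 y -4.4 z 26.5 mm F out/y/z [-0.73 -0.34  3.1 ] T [-0.7  -0.22 -0.  ] t 15.15 pitch 19.92
```

Emit:
apply_moves(increments=[{"slide":[0.0105,0,0.0168],"twist":[0,0,0]},{"slide":[0.0098,0,0.0172],"twist":[0,0,0]},{"slide":[0,0,0],"twist":[0,0,0]}])

```text
t: 15.45
eef_pos: [0.3832, 0.0638, 0.1346]
tool_rot: [0.594, 0.786, -0.104, 0.137]
ft_force: [-2.8, 5.2, 0.8]
finger_gap: 0.0177
finger_force: 60.0
```

```bash
python3 - <<'E'
from arc import *
chk()
s=capture("side");t=capture("top")
import pickle;pickle.dump((t,s),open("c2.pkl","wb"))
im=np.concatenate([cv2.resize(s["color"][60:220,180:340],(400,400),interpolation=2),cv2.resize(t["color"][190:310,310:430],(400,400),interpolation=2)],1)
save({"color":im},"pics/b1.png")
E
```

```text
th(n=12) 1.343  r 114.0 y -4.8 tilt 19.8 pin out 114.8 y -4.8 z 14.0 mm F out/y/z [ 5.77 -1.28  0.81] T [0.2  0.17 0.06] t 15.45 pitch 19.79
```

View pics/b1.png

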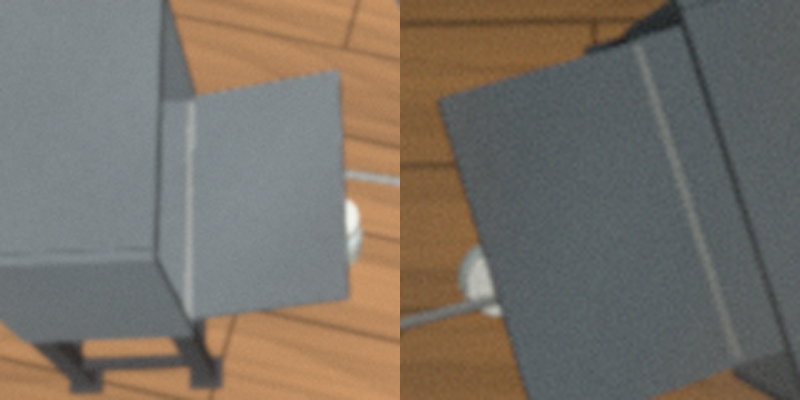

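The flap is nearly level: its outer edge is at (338,70) to (348,298) in the side crop. The pin is now pushing slightly towards the hinge, so I'll ease outward while going on down to the stop.

Emit:
apply_moves(increments=[{"slide":[0.009,0,-0.003],"twist":[0,0,0]},{"slide":[0.009,0,0.015],"twist":[0,0,0]},{"slide":[0,0,0],"twist":[0,0,0]}])

```text
t: 15.85
eef_pos: [0.3826, 0.067, 0.1297]
tool_rot: [0.594, 0.786, -0.104, 0.138]
ft_force: [0.8, -1.5, 0.7]
finger_gap: 0.0176
finger_force: 60.0
```

```bash
python3 - <<'E'
from arc import *
chk()
import pickle;t,s=pickle.load(open("c2.pkl","rb"))
print(tri(t,(442,220),s,(319.2,179.2)))
for th in(1.3,1.35,1.4):
  for i in(0,8):
    o,z=152*np.sin(th)-i*np.cos(th),152*np.cos(th)+i*np.sin(th)
    p=H-ex*o/1e3+.118*ey+[0,0,z/1e3]; print(th,i,p.round(4),proj(t,p).round(1),proj(s,p).round(1))
E
```

```text
th(n=12) 1.388  r 116.9 y -4.6 tilt 19.9 pin out 118.1 y -4.6 z 9.4 mm F out/y/z [-1.66  0.42  0.68] T [-0.43 -0.13  0.01] t 15.85 pitch 19.87
(array([ 0.59622084, -0.11546194,  0.49812691]), np.float64(0.23139855646712337))
1.3 0 [ 0.5627 -0.0411  0.2187] [320.4 219.1] [319.9 179.7]
1.3 8 [ 0.5632 -0.0431  0.2264] [321.4 218.6] [318.9 178.5]
1.35 0 [ 0.5622 -0.0393  0.2113] [319.6 219.5] [320.7 180.8]
1.35 8 [ 0.5626 -0.041   0.2191] [320.4 219.1] [319.9 179.6]
1.4 0 [ 0.5618 -0.0379  0.2038] [318.9 219.9] [321.4 181.9]
1.4 8 [ 0.5621 -0.0392  0.2117] [319.5 219.5] [320.8 180.7]
```

Emit:
apply_moves(increments=[{"slide":[0.006,0,0.015],"twist":[0,0,0]},{"slide":[0.004,0,0.012],"twist":[0,0,0]},{"slide":[0,0,0],"twist":[0,0,0]}])

```text
t: 16.15
eef_pos: [0.383, 0.0668, 0.1212]
tool_rot: [0.594, 0.786, -0.104, 0.138]
ft_force: [1.7, -3.1, 4.2]
finger_gap: 0.0176
finger_force: 60.0
```

```bash
cat >> arc.py <<'E'
def edge():
    "flap outer corner (+y) in side view: darkest-gradient edge along a line"
    s=capture("side");import pickle;pickle.dump(s,open("c3.pkl","wb"))
    g=s["color"].astype(int);hue=(g[...,0]-g[...,2]);
    # flap outer edge column on rows in the middle, wood is red>blue
    for v in(150,160,170,176):
        row=hue[v,290:340];print(v,290+int(np.argmax(row>25)),end=" ")
    for u in(300,308,314):
        col=hue[160:200,u];print("c",u,160+int(np.argmax(col>25)),end=" ")
    print()
E
python3 - <<'E'
from arc import *
chk();edge()
def P(th,y,i):
    o,z=152*np.sin(th)-i*np.cos(th),152*np.cos(th)+i*np.sin(th)
    return H-ex*o/1e3+y*ey+[0,0,z/1e3]
s=capture("side")
for th in(1.3,1.35,1.4):print(th,[proj(s,P(th,y,8)).round(1) for y in(.06,.118)])
E
```

```text
th(n=12) 1.459  r 116.2 y -4.2 tilt 19.9 pin out 117.8 y -4.2 z 1.1 mm F out/y/z [-3.39  0.77  4.19] T [-1.33 -0.45 -0.  ] t 16.15 pitch 19.92
150 323 160 323 170 320 176 321 c 300 183 c 308 183 c 314 182 
1.3 [array([318. , 154.5]), array([318.9, 178.5])]
1.35 [array([319. , 155.8]), array([319.9, 179.6])]
1.4 [array([319.8, 157.1]), array([320.8, 180.7])]
```

Emit:
apply_moves(increments=[{"slide":[0,0,0.007],"twist":[0,0,0]},{"slide":[0,0,0],"twist":[0,0,0]}])

```text
t: 16.45
eef_pos: [0.3831, 0.0662, 0.1194]
tool_rot: [0.594, 0.786, -0.104, 0.138]
ft_force: [1.7, -4.6, 4.4]
finger_gap: 0.0174
finger_force: 60.0
```

```bash
python3 - <<'E'
from arc import *
import pickle
chk();b=pickle.load(open("c3.pkl","rb"));edge();c=pickle.load(open("c3.pkl","rb"));a=pickle.load(open("c2.pkl","rb"))[1]
# vertical shift of flap's +y side edge and horizontal shift of its outer edge, subpixel
g=lambda i:cv2.GaussianBlur((i["color"].astype(np.float32)[...,0]-i["color"][...,2]),(0,0),1)
def sub(p,th=25):
    k=int(np.argmax(p>th));return k-1+(th-p[k-1])/(p[k]-p[k-1])
for n,i in(("c2",a),("prev",b),("now",c)):
    G=g(i);print(n,"outer",np.mean([290+sub(G[v,290:340]) for v in range(100,124)]).round(2),np.mean([290+sub(G[v,290:340]) for v in range(166,176)]).round(2),"edge",np.mean([165+sub(G[165:200,u]) for u in range(285,314)]).round(2))
E
```

```text
th(n=12) 1.474  r 115.6 y -4.3 tilt 19.9 pin out 117.3 y -4.3 z -0.8 mm F out/y/z [-4.93  0.34  4.44] T [-1.44 -0.59 -0.02] t 16.45 pitch 19.9
150 323 160 324 170 320 176 321 c 300 183 c 308 183 c 314 182 
c2 outer 316.05 318.29 edge 181.52
prev outer 317.17 319.47 edge 182.9
now outer 317.17 319.46 edge 182.91
```

The flap edge didn't move between the last two pushes while the load rose, so it's on its stop. Unload the pin to the middle of the hole.

Emit:
apply_moves(increments=[{"slide":[-0.005,0,-0.007],"twist":[0,0,0]},{"slide":[-0.005,0,-0.007],"twist":[0,0,0]},{"slide":[0,0,0],"twist":[0,0,0]},{"slide":[0,0,0],"twist":[0,0,0]}])

```text
t: 16.9
eef_pos: [0.3829, 0.0652, 0.1242]
tool_rot: [0.594, 0.786, -0.104, 0.137]
ft_force: [-0.4, 0.3, -1.4]
finger_gap: 0.0175
finger_force: 60.0
```

```bash
python3 - <<'E'
from arc import *
chk();edge()
E
```

```text
th(n=12) 1.434  r 114.7 y -4.8 tilt 19.8 pin out 116.3 y -4.8 z 3.7 mm F out/y/z [ 0.44 -0.28 -1.42] T [0.17 0.07 0.01] t 16.9 pitch 19.83
150 323 160 323 170 320 176 321 c 300 183 c 308 183 c 314 182
```

Emit:
apply_moves(increments=[{"slide":[0,-0.015,0],"twist":[0,0,0]},{"slide":[0,-0.02,0],"twist":[0,0,0]},{"slide":[0,0,0],"twist":[0,0,0]}])

```text
t: 17.25
eef_pos: [0.3721, 0.0621, 0.1243]
tool_rot: [0.594, 0.786, -0.104, 0.137]
ft_force: [0.5, 0.6, -1.6]
finger_gap: 0.0178
finger_force: 60.0
```

```bash
python3 - <<'E'
from arc import *
chk()
E
```

```text
th(n=12) 1.432  r 114.7 y -16.0 tilt 19.9 pin out 116.2 y -16.0 z 4.0 mm F out/y/z [ 0.44  0.61 -1.62] T [ 0.16  0.14 -0.02] t 17.25 pitch 19.86
```

Emit:
apply_moves(increments=[{"slide":[0,-0.04,0],"twist":[0,0,0]},{"slide":[0,-0.04,0],"twist":[0,0,0]},{"slide":[0,-0.04,0],"twist":[0,0,0]},{"slide":[0,-0.04,0],"twist":[0,0,0]},{"slide":[0,0,0],"twist":[0,0,0]}])

```text
t: 17.75
eef_pos: [0.3252, 0.0488, 0.1244]
tool_rot: [0.594, 0.786, -0.104, 0.137]
ft_force: [-0.4, -0.2, -0.6]
finger_gap: 0.0172
finger_force: 60.0
```

```bash
python3 - <<'E'
from arc import *
chk();edge()
E
```

```text
th(n=12) 1.431  r 114.5 y -64.8 tilt 19.9 pin out 116.1 y -64.8 z 4.1 mm F out/y/z [-0.12 -0.4  -0.62] T [0.23 0.1  0.04] t 17.75 pitch 19.86
150 323 160 323 170 320 176 321 c 300 183 c 308 183 c 314 182
```

Emit:
apply_moves(increments=[{"slide":[0.06,0,0],"twist":[0,0,0]},{"slide":[0.1,0,0],"twist":[0,0,0]},{"slide":[0.12,0,0],"twist":[0,0,0]},{"slide":[0.12,0,0],"twist":[0,0,0]},{"slide":[0.1,0,0],"twist":[0,0,0]}])

```text
t: 18.3
eef_pos: [0.2884, 0.1865, 0.0729]
tool_rot: [0.594, 0.786, -0.104, 0.138]
ft_force: [0.2, -0.0, -1.4]
finger_gap: 0.0177
finger_force: 60.0
```

Emit:
apply_moves(increments=[{"slide":[0,0,-0.02],"twist":[0,0.0414,0]},{"slide":[0,0,-0.02],"twist":[0,0.0414,0]},{"slide":[0,0,0],"twist":[0,0.0414,0]},{"slide":[0,0,0],"twist":[0,0.0414,0]},{"slide":[0,0,0],"twist":[0,0,0]}])

```text
t: 18.8
eef_pos: [0.2884, 0.1876, 0.0851]
tool_rot: [0.604, 0.797, 0.001, 0.0]
ft_force: [-0.4, -0.2, -1.0]
finger_gap: 0.0175
finger_force: 60.0
```

```bash
python3 - <<'E'
from arc import *
chk();need([.287,.1845,.019])
s,t=capture("side"),capture("top")
S=state();M=R.from_quat(S["tool_rot"]).as_matrix()
for c in(t,s):print([proj(c,S["eef_pos"]+M@[-.19,y,.0073]).round(1) for y in(0,.046)])
im=[]
for c in(t,s):
  u,v=np.round(proj(c,S["eef_pos"]+M@[-.15,.02,.0073])).astype(int);print(u,v)
  im.append(cv2.resize(c["color"][v-40:v+40,u-40:u+40],(400,400),interpolation=2))
save({"color":np.concatenate(im,1)},"pics/d1.png")
E
```

```text
th(n=12) 1.908  r 268.9 y -63.1 tilt -0.0 pin out 250.8 y -63.1 z -100.3 mm F out/y/z [-0.09 -0.48 -0.96] T [-0.06  0.06  0.04] t 18.8 pitch -0.04
tcp [0.2884 0.1876 0.0851] x [-0.271  0.963  0.001] yawx 105.72 z [ 0.001  0.001 -1.   ] slide [-0.0088 -0.0076  0.2202] t 18.8 F [-0.44 -0.21 -0.96]
[array([302.8, 309.3]), array([297.7, 291.9])]
[array([355.2, 127.7]), array([356.4, 142.8])]
286 306
370 134
```

View pics/d1.png

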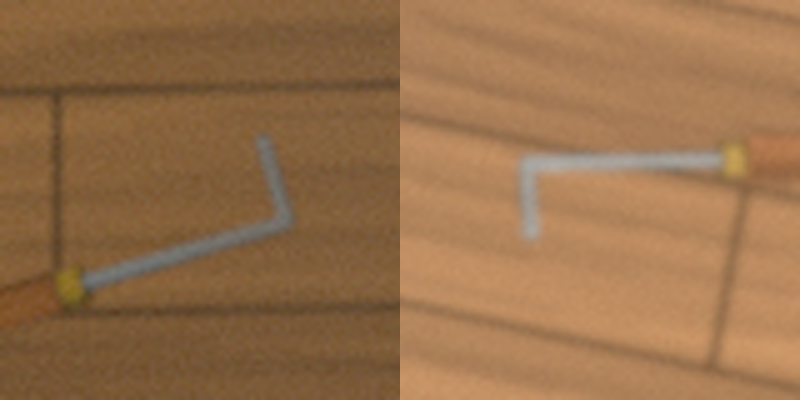

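The pole is level in the hand: bend at (287,222) in the top crop and (527,162) in the side crop, within about 1 px of prediction. Lower it gently.

Emit:
apply_moves(increments=[{"slide":[0,0,0.07],"twist":[0,0,0]},{"slide":[0,0,0.07],"twist":[0,0,0]},{"slide":[0,0,0.04],"twist":[0,0,0]},{"slide":[0,0,0.02],"twist":[0,0,0]},{"slide":[0,0,0],"twist":[0,0,0]}])

```text
t: 19.4
eef_pos: [0.2872, 0.1885, 0.0244]
tool_rot: [0.602, 0.798, -0.001, -0.0]
ft_force: [-0.1, 0.8, -1.6]
finger_gap: 0.018
finger_force: 60.0
```

Emit:
apply_moves(increments=[{"slide":[0,0,0.007],"twist":[0,0,0]},{"slide":[0,0,0],"twist":[0,0,0]},{"slide":[0,0,0],"twist":[0,0,0]}])

```text
t: 19.7
eef_pos: [0.2876, 0.1883, 0.0231]
tool_rot: [0.603, 0.798, 0.0, 0.0]
ft_force: [0.8, -0.5, -0.9]
finger_gap: 0.0174
finger_force: 60.0
```

```bash
python3 - <<'E'
from arc import *
chk()
E
```

```text
th(n=12) 2.105  r 298.4 y -63.1 tilt 0.0 pin out 251.8 y -63.1 z -162.1 mm F out/y/z [-0.75  0.66 -0.91] T [-0.    0.03 -0.04] t 19.7 pitch 0.01
```

Emit:
apply_moves(increments=[{"slide":[0,0,0.005],"twist":[0,0,0]},{"slide":[0,0,0.005],"twist":[0,0,0]},{"slide":[0,0,0],"twist":[0,0,0]},{"slide":[0,0,0],"twist":[0,0,0]}])

```text
t: 20.1
eef_pos: [0.2877, 0.1882, 0.02]
tool_rot: [0.603, 0.798, 0.0, 0.0]
ft_force: [-0.3, -1.8, 6.9]
finger_gap: 0.0175
finger_force: 60.0
```

```bash
python3 - <<'E'
from arc import *
chk()
E
```

```text
th(n=12) 2.114  r 300.0 y -63.1 tilt 0.0 pin out 251.6 y -63.1 z -165.3 mm F out/y/z [-1.66 -0.74  6.86] T [ 0.06  0.09 -0.01] t 20.1 pitch 0.01
```

Touching the bench (about 8 N, no moment). Ease off the grip, open partway and rise.

Emit:
apply_moves(increments=[{"slide":[0,0,0],"twist":[0,0,0]},{"slide":[0,0,0],"twist":[0,0,0]},{"slide":[0,0,0],"twist":[0,0,0]}], newtons=5)

```text
t: 20.4
eef_pos: [0.2874, 0.1882, 0.0197]
tool_rot: [0.603, 0.798, -0.0, -0.0]
ft_force: [0.2, 0.7, -1.7]
finger_gap: 0.0181
finger_force: 5.0
```

Emit:
apply_moves(increments=[{"slide":[0,0,0],"twist":[0,0,0]},{"slide":[0,0,0],"twist":[0,0,0]},{"slide":[0,0,0],"twist":[0,0,0]},{"slide":[0,0,0],"twist":[0,0,0]},{"slide":[0,0,0],"twist":[0,0,0]}], gripper=0.6)

```text
t: 20.9
eef_pos: [0.2874, 0.1882, 0.0198]
tool_rot: [0.603, 0.798, 0.0, 0.0]
ft_force: [0.3, 0.7, -0.8]
finger_gap: 0.0528
finger_force: 0.0
```

Emit:
apply_moves(increments=[{"slide":[0,0,-0.05],"twist":[0,0,0]},{"slide":[0,0,-0.12],"twist":[0,0,0]},{"slide":[0,0,-0.12],"twist":[0,0,0]},{"slide":[0,0,-0.1],"twist":[0,0,0]},{"slide":[0,0,0],"twist":[0,0,0]}])

```text
t: 21.4
eef_pos: [0.2887, 0.1886, 0.1395]
tool_rot: [0.603, 0.798, 0.003, 0.002]
ft_force: [-0.3, -0.1, 0.1]
finger_gap: 0.0527
finger_force: 0.0
```

```bash
python3 - <<'E'
from arc import *
chk();edge()
t=capture("top");save(t,"pics/e1.png")
E
```

```text
th(n=12) 1.704  r 254.6 y -62.0 tilt 0.0 pin out 251.8 y -62.0 z -45.6 mm F out/y/z [-0.02 -0.34  0.08] T [-0.05  0.02 -0.03] t 21.4 pitch 0.02
150 323 160 323 170 320 176 321 c 300 183 c 308 183 c 314 182
```

View pics/e1.png

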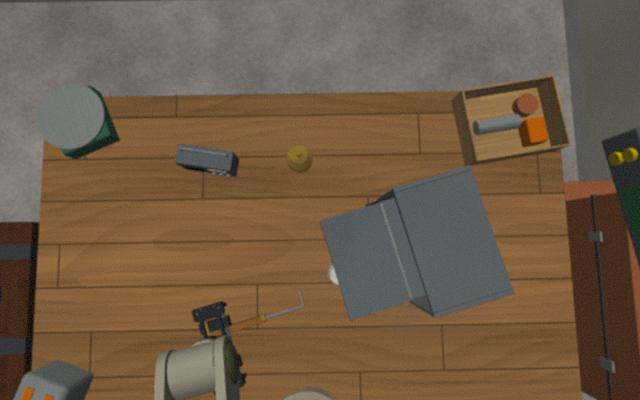

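The flap is fully down. The pole lies on the bench with its hook at (300,300), clear of everything. The jar (336,273), pot (299,158) and radio (207,160) haven't moved. Hand it in.

```bash
python3 -c "
from bench import close_job
print(close_job())"
```

```text
the job is handed in; nothing more can be done
None
```

I hooked the eye by feel, drew the flap down to its stop, unhooked the pole, laid it flat on the bench and handed the job in at about 21 s; the bystanders had not moved in the last picture, and `close_job()` returned no verdict.

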